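# Top the cake with nougat chunks from the shaker

### The job

Take the square shaker from its wooden rest and shake its eight nougat chunks evenly over the cake in the tray, so that all eight lie on the cake with at least two on each of its three scored portions. Do not touch the chunks with the fingers and leave the things standing round about where they are. Then lay the empty shaker back in its rest, level and the same way up as before.

Things in the scene. Friction and masses are not known exactly. Their poses are not given: they have to be found in the camera images.
- cake_mid (a point): (all sizes in mm) centre of the cake's top, 18 above the worktop. Fixed dark tray 156 (x, across) x 286 (y, along) outside, rim 31 above the worktop; the brown cake fills it, 150 x 280. Two score lines across it at y = -47 and +47 divide it into three equal portions with centres at y = -93, 0 and +93. z up
- shaker_mid (a point): (mm) centre of the shaker, a square steel tube 170 long (x), 32 x 32 outside, flat sides, walls 4, 0.16 kg; clear top (+z), closed at +x, open mouth with black collar at -x. At the start it lies level in its rest, centre 50 above the worktop, mouth roughly towards the robot, the eight chunks in single file inside
- shaker_mouth (a point): (mm) middle of the mouth, 85 from the centre along -x. Opening 24; a lip 2.5 high on its lower (-z) edge holds the chunks while level. Tipped 15 to 50 degrees mouth-down, each quick 15 to 20 mm stroke along the tube brings out about 0 to 3; the last need more tilt; the slope varies, so look after each stroke. From 50 above the cake they land 20 to 60 beyond the mouth and may roll a little
- rest_mid (a point): (mm) where the shaker's centre belongs in its fixed wooden rest, 50 above the worktop; x along the shaker, mouth at -x. Two U saddles 14 thick at x = -50 and +50, floors 34 above the worktop, cheeks 41 apart up to 48, flared outwards up to 62, 80 over all. Between them the shaker's sides are free down to the foot (124 x 80, top 8 above the worktop)
- chunk_1_mid (a point): centre of chunk 1 of 8, a cream-coloured chunky nougat piece, round with flat ends and bevelled edges, 18 across and 15 high, 10 g; in the shaker at the start
- chunk_2_mid (a point): centre of chunk 2 of 8, a cream-coloured chunky nougat piece, round with flat ends and bevelled edges, 18 across and 15 high, 10 g; in the shaker at the start
- chunk_3_mid (a point): centre of chunk 3 of 8, a cream-coloured chunky nougat piece, round with flat ends and bevelled edges, 18 across and 15 high, 10 g; in the shaker at the start
- chunk_4_mid (a point): centre of chunk 4 of 8, a cream-coloured chunky nougat piece, round with flat ends and bevelled edges, 18 across and 15 high, 10 g; in the shaker at the start
- chunk_5_mid (a point): centre of chunk 5 of 8, a cream-coloured chunky nougat piece, round with flat ends and bevelled edges, 18 across and 15 high, 10 g; in the shaker at the start
- chunk_6_mid (a point): centre of chunk 6 of 8, a cream-coloured chunky nougat piece, round with flat ends and bevelled edges, 18 across and 15 high, 10 g; in the shaker at the start
- chunk_7_mid (a point): centre of chunk 7 of 8, a cream-coloured chunky nougat piece, round with flat ends and bevelled edges, 18 across and 15 high, 10 g; in the shaker at the start
- chunk_8_mid (a point): centre of chunk 8 of 8, a cream-coloured chunky nougat piece, round with flat ends and bevelled edges, 18 across and 15 high, 10 g; in the shaker at the start
- counter_bell: bystander: counter bell, steel dome 64 across, 56 high; origin at the middle of its underside
- espresso_cup: bystander: white espresso cup with a handle, 79 x 63 x 55 high; origin at the middle of its underside
- teaspoon: bystander: teaspoon, 137 long, lying flat; origin at the middle of its underside
- leveller: bystander: black round coffee leveller, 62 across, 33 high; origin at the middle of its underside

How it is judged:
By the outcome, as a careful person would: the job done as asked, in the order asked, and still so for the second after the job is handed in, with the robot touching nothing.
It also fails if it takes over 72 s, if anything falls off the work surface, if the arm or the gripper's body presses on something with over 40 N, if the wrist force passes 120 N, or if a joint passes its speed limit or range.

### The arm

A 6-joint arm with a two-finger parallel gripper is mounted at the origin on a cart in front of the work surface, level with it; the furniture and walls round the work are solid. World frame = base frame: x ahead of the robot, y to its left, z up, the work surface at z = 0. Lengths are in mm, angles in rad, forces in N, time in s.
With the tool pointing down it reaches from about 350 to 775 mm from the base axis. Payload 7.3 kg.
Tool frame: the origin (TCP) lies at the centre of the arm's flange, where the gripper is bolted on; the fingertips stand 178 mm ahead of it and the grasp point (between the pads) lies 159 mm ahead of it; z points along the fingers, y is the direction in which the jaws open and shut (so a half turn about z gives the same grasp; the last joint's range is limited). The gripper opens to 92 mm and grips with 3 to 60 N. Pads are 19 mm wide; open, the fingers measure 130 mm over their backs; the gripper's body (75 mm by 190 mm) begins 47 mm behind the grasp point.
Start: joints at [1.199, 0.342, 1.524, -0, 1.275, -0.146], TCP at [117.518, 511.681, 404.741] pointing down, gripper open.
Joint ranges: [-2.53, 2.53], [-0.77, 2.02], [0.04, 2.7], [-1, 4.14], [0.28, 2.66], [-3.11, 3.11]. Speed limits (rad/s): [2.57, 2.57, 3.14, 3.14, 3.14, 3.14].

### API

Orientations are given as [roll, pitch, yaw] about the fixed x, y, z axes, in that order (R = Rz(yaw) Ry(pitch) Rx(roll)).
In Python, from plant import get_obs, capture, close_job gives the robot as it stands. The module is installed in compiled form; this text tells all that it offers.
- The arm moves only by the shell command python3 -m pendant 'ROWS'. ROWS is JSON, a list of rows, each a list of 3 entries, a list of its own where there are three numbers: the shift along the tool's x, y, z in m, then the turn, a rotation vector about the tool's x, y, z in rad, then the finger opening in m, from 0 to 0.0918. In form: [[[tx, ty, tz], [wx, wy, wz], fingers], ...]. A call has 1 to 10 rows; each row is the pose to reach, as a shift and turn from the pose commanded when the call began, along the tool's axes at that moment; what a row does not reach only later rows make up. A row lasts 1/12 s, in which the tool goes at most 41.7 mm and 7.16 degrees, less where a joint would pass 70% of its speed; a pose out of reach is approached as far as the arm can. A call with a gripper value outside its range is refused whole. The fingers move at their own pace and stop on an object; the grip force is fixed at half the most. Time passes only in rows, so rows that repeat a pose let the fingers close. It gives the time, the measured TCP pose, the force and the opening at its end, in the units of the state.
- get_obs(): the state, without advancing time (a new reading comes with each control period).
- capture(name): name is "side" or "top"; returns a dict with "color" (384x512x3 uint8, red, green, blue), "mtx" (3x3 intrinsics, pixels), "rvec" (rotation vector, rad) and "tvec" (3), from world to camera coordinates, as OpenCV has them. Camera axes: x right, y down, z forward; pixel columns grow to the right and rows downward; lengths in mm; the calibration is good to about 2 mm. A picture is of the moment at which its call begins. There is no depth.
- close_job(): hands the job in, once; it reports no verdict.
The state is a dict: "time": time; "joint_positions": joint angles; "dq": joint speeds; "tau": joint torques, N m; "tool_pos": TCP position; "tcp_rot": TCP orientation; "contact_force": force on the tool from outside, world axes, zero at the start; "moment": the same for the moment, N m; "grip_width": finger opening in mm.
Only numpy, scipy, OpenCV 4.12 (cv2) and the standard library are available. Lean on these libraries where they do the work, as an engineer would, in place of code of your own. Each camera call takes 0.05 s, during which the arm holds its last target. There are 200 camera calls.

## Working session

There is one attempt and no reset: what is moved stays moved. The work goes in short steps, Python scripts to look and compute and a shell command to move; the robot and the scene stay as the last step left them, time stands still between calls to the robot, and variables do not carry over. Pictures are saved under pics/ and viewed, about 8 in all and at most 12, crops included, and the job is handed in when it is done.

```bash
mkdir -p pics
cat > h.py <<'E'
import numpy as np, cv2
from plant import get_obs, capture
from scipy.spatial.transform import Rotation as R
def snap(n,f,crop=None,s=1):
    c=capture(n); im=c["color"][:,:,::-1].copy(); np.savez(f"{f}.npz",m=c["mtx"],r=c["rvec"],t=c["tvec"])
    if crop: x0,y0,x1,y1=crop; im=im[y0:y1,x0:x1]
    if s!=1: im=cv2.resize(im,None,fx=s,fy=s,interpolation=cv2.INTER_CUBIC)
    return im
def back(f,u,v,z):
    d=np.load(f"{f}.npz"); Rm=cv2.Rodrigues(d["r"])[0]; t=d["t"].reshape(3)
    ray=Rm.T@np.linalg.inv(d["m"])@[u,v,1]; o=-Rm.T@t
    return o+ray*(z-o[2])/ray[2]
def proj(f,p):
    d=np.load(f"{f}.npz"); return cv2.projectPoints(np.float64(p).reshape(-1,3),d["r"],d["t"],d["m"],None)[0].reshape(-1,2)
E
python3 - <<'E'
from h import *
cv2.imwrite("pics/top1.png",snap("top","top",s=1.56))
cv2.imwrite("pics/side1.png",snap("side","side",s=1.56))
for f in("top","side"):
    d=np.load(f+".npz");Rm=cv2.Rodrigues(d["r"])[0];print(f,-Rm.T@d["t"].reshape(3),d["m"][0],Rm[2])
o=get_obs();print(o)
E
```

```text
top [ 348.52589873  100.56894627 1305.02711412] [464.86271881   0.         249.67101947] [ 0.1543273   0.00330127 -0.98801426]
side [-165.18408211 -882.80895691  918.30072118] [483.77005685   0.         262.63399937] [ 0.46973401  0.6634101  -0.58244056]
{'time': 0.1, 'joint_positions': array([ 1.19897217e+00,  3.42640766e-01,  1.52489212e+00, -3.14083226e-05,
        1.27536736e+00, -1.46017927e-01]), 'dq': array([ 0.00252317, -0.00074609, -0.00273279, -0.00082389,  0.00024031,
       -0.00112869]), 'tau': array([ 2.16219378e-03, -4.32011318e+01, -2.44696623e+01,  7.21578137e-02,
        5.26142085e-02, -3.24931693e-05]), 'tool_pos': array([117.49471078, 511.57083448, 404.13091807]), 'tcp_rot': array([-3.14029460e+00, -1.60538923e-04,  2.91579548e+00]), 'contact_force': array([ 0.02913294, -0.27800439,  0.80035944]), 'moment': array([-0.07135823, -0.01582939, -0.01213509]), 'grip_width': 91.81431982526885}
```

View pics/top1.png

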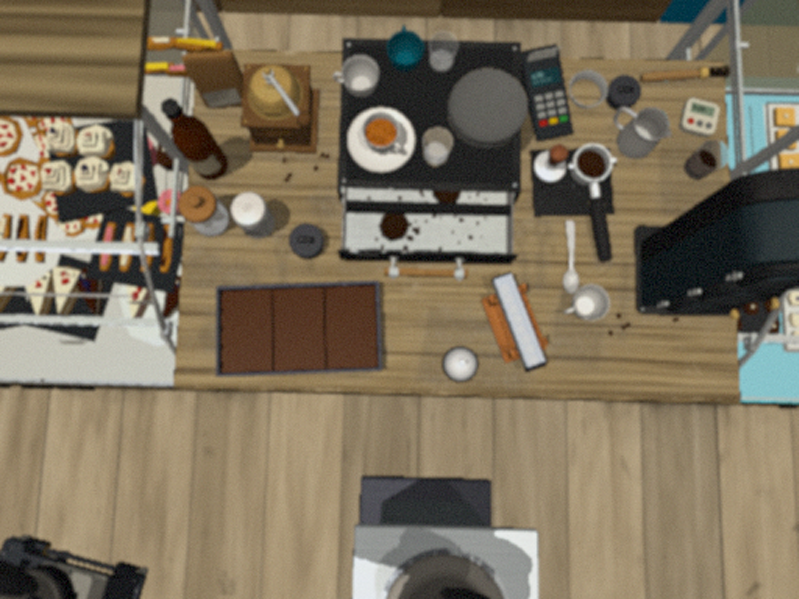

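View pics/side1.png

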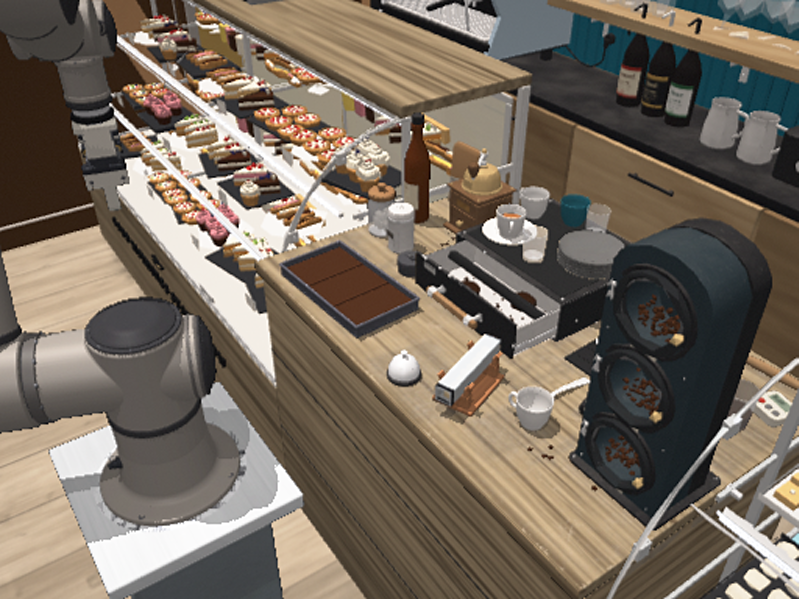

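Run:
```python
from h import *
s=1.56
def b(u,v,z): return back("top",u/s,v/s,z)
tr=np.array([b(u,v,31) for u,v in[(217,287),(380,283),(382,369),(218,374)]]);print(tr.round(),tr.mean(0),np.linalg.norm(np.roll(tr,-1,0)-tr,axis=1))
sh=np.array([b(u,v,66) for u,v in[(494,277),(513,273),(547,364),(526,370)]]);print(sh.round(),sh.mean(0),np.linalg.norm(np.roll(sh,-1,0)-sh,axis=1))
print("bell",b(460,362,40),"cup",b(589,302,50),"spoon",b(571,290,5),b(571,222,5),"lev",b(306,240,33))
im=snap("top","top",(290,160,410,250),6.6)
cv2.imwrite("pics/c1.png",im)
```

```text
[[557. 412.  31.]
 [572. 122.  31.]
 [419. 115.  31.]
 [403. 401.  31.]] [487.90299017 262.68869389  31.        ] [290.47935257 152.90027246 286.91812956 154.4906433 ]
[[ 581.  -76.   66.]
 [ 589. -109.   66.]
 [ 433. -167.   66.]
 [ 422. -131.   66.]] [ 506.22868999 -120.55573667   66.        ] [ 33.93360154 166.7436444   37.51221532 168.80040555]
bell [434.20946617 -20.82441207  40.        ] cup [ 543.99768038 -244.49216229   50.        ] spoon [ 572.24803988 -224.54167595    5.        ] [ 699.45570377 -226.26761628    5.        ] lev [646.59243144 257.39862635  33.        ]
```

View pics/c1.png

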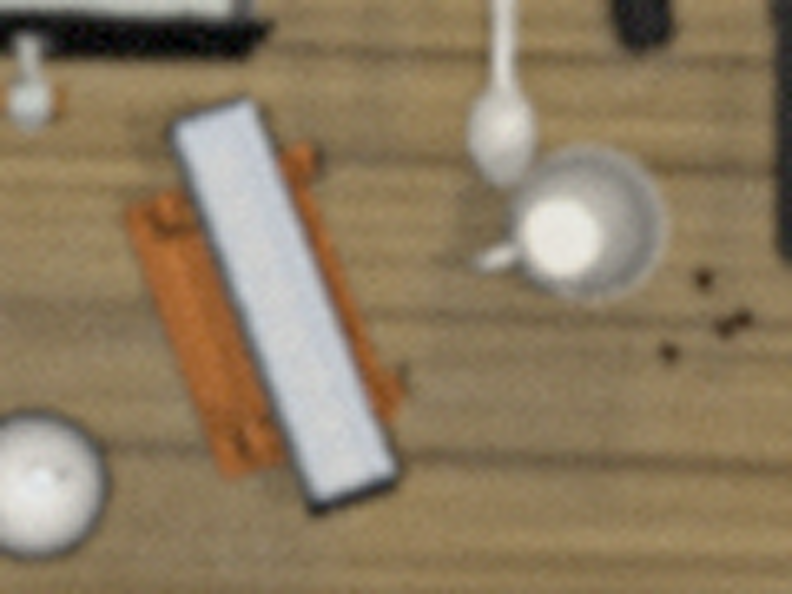

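The crop shows the shaker's clear top with corners at about (173,126), (250,98), (398,470) and (314,512). The bell is at lower left and the cup at right.

```bash
cat >> h.py <<'E'
def rel(p,rpy):
    """shift (m) and rotvec from the current pose to world pose p(mm), rpy"""
    o=get_obs(); A=R.from_euler('xyz',o["tool_pos"]*0+o["tcp_rot"]); B=R.from_euler('xyz',rpy)
    return (A.inv().apply(np.array(p)-o["tool_pos"])/1000).round(4),(A.inv()*B).as_rotvec().round(4)
def st():
    o=get_obs(); print(round(o["time"],2),o["tool_pos"].round(1),o["tcp_rot"].round(3),"q",o["joint_positions"].round(2),"F",o["contact_force"].round(1),"g",round(o["grip_width"],1))
E
python3 - <<'E'
from h import *
c=np.array([back("top",290+(u+.5)/6.6,160+(v+.5)/6.6,66) for u,v in[(173,126),(250,98),(398,470),(314,512)]]);print(c.round(),c.mean(0))
ax=(c[0]+c[1]-c[2]-c[3])/2;print(np.linalg.norm(ax),np.arctan2(ax[1],ax[0]))
f=np.array([back("top",290+(u+.5)/6.6,160+(v+.5)/6.6,8) for u,v in[(128,208),(230,475)]]);d=f[0]-f[1];print("foot",f,np.linalg.norm(d),np.arctan2(d[1],d[0]))
print(rel([506,-121,330],[np.pi,0,0.345]))
E
```

```text
[[ 577.  -75.   66.]
 [ 589. -106.   66.]
 [ 438. -166.   66.]
 [ 420. -132.   66.]] [ 506.20578369 -119.84729956   66.        ]
164.47385013507778 0.36268487957591894
foot [[ 551.41503623  -63.9471415     8.        ]
 [ 438.49326241 -107.57170896    8.        ]] 121.05548268484299 0.36866277119999896
(array([-0.5203, -0.5295,  0.0748]), array([-6.0000e-04,  1.5000e-03,  2.5708e+00]))
```

```bash
python3 -m pendant '[[[-0.52,-0.53,0.05],[0,0,2.551],0.0918],[[-0.52,-0.53,0.05],[0,0,2.551],0.0918],[[-0.52,-0.53,0.05],[0,0,2.551],0.0918],[[-0.52,-0.53,0.05],[0,0,2.551],0.0918],[[-0.52,-0.53,0.05],[0,0,2.551],0.0918],[[-0.52,-0.53,0.05],[0,0,2.551],0.0918],[[-0.52,-0.53,0.05],[0,0,2.551],0.0918],[[-0.52,-0.53,0.05],[0,0,2.551],0.0918],[[-0.52,-0.53,0.05],[0,0,2.551],0.0918],[[-0.52,-0.53,0.05],[0,0,2.551],0.0918]]'
python3 -c "
from h import *
st();print(rel([507,-121,330],[np.pi,0,0.365]))"
```

```text
time: 0.98
tool_pos: [335.2, 155.4, 376.7]
tcp_rot: [3.141, -0.0, 1.66]
contact_force: [1.3, 0.2, 0.7]
grip_width: 91.9
0.98 [335.2 155.4 376.7] [ 3.141 -0.     1.66 ] q [0.23 0.08 1.95 0.   1.11 0.14] F [1.3 0.2 0.7] g 91.9
(array([-0.2906,  0.1465,  0.0468]), array([ 3.0000e-04, -5.0000e-04,  1.2948e+00]))
```

```bash
python3 -m pendant '[[[-0.29,0.146,0.05],[0,0,1.295],0.0918],[[-0.29,0.146,0.05],[0,0,1.295],0.0918],[[-0.29,0.146,0.05],[0,0,1.295],0.0918],[[-0.29,0.146,0.05],[0,0,1.295],0.0918],[[-0.29,0.146,0.05],[0,0,1.295],0.0918],[[-0.29,0.146,0.05],[0,0,1.295],0.0918],[[-0.29,0.146,0.05],[0,0,1.295],0.0918],[[-0.29,0.146,0.05],[0,0,1.295],0.0918],[[-0.29,0.146,0.05],[0,0,1.295],0.0918],[[-0.29,0.146,0.05],[0,0,1.295],0.0918]]'
python3 -c "
from h import *
st();print(rel([507,-121,209],[np.pi,0,0.365]))
cv2.imwrite('pics/s2.png',snap('side','side',(240,190,400,300),5))"
```

```text
time: 1.82
tool_pos: [508.3, -119.7, 325.4]
tcp_rot: [-3.14, 0.001, 0.407]
contact_force: [-0.8, 0.6, 0.7]
grip_width: 91.7
1.82 [ 508.3 -119.7  325.4] [-3.14e+00  1.00e-03  4.07e-01] q [-0.38  0.42  1.65 -0.    1.08  0.79] F [-0.8  0.6  0.7] g 91.7
(array([-0.0016,  0.0009,  0.1164]), array([-0.0012,  0.0012,  0.0415]))
```

View pics/s2.png

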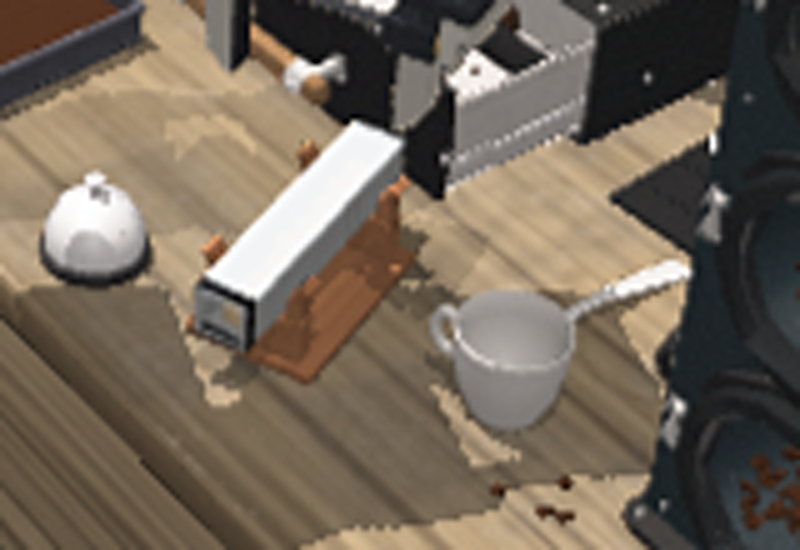

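The side crop shows the shaker level in its rest. Its top corners are near (203,281), (256,301), (404,142) and (354,121), with the mouth towards the robot. The gripper is out of view above it.

```bash
python3 -c "
from h import *
c=np.array([back('side',240+(u+.5)/5,190+(v+.5)/5,66) for u,v in[(354,121),(404,142),(256,301),(203,281)]]);print(c.round(),c.mean(0))
ax=(c[0]+c[1]-c[2]-c[3])/2;print(np.linalg.norm(ax),np.arctan2(ax[1],ax[0]))"
```

```text
[[ 578.  -73.   66.]
 [ 589. -104.   66.]
 [ 439. -161.   66.]
 [ 425. -133.   66.]] [ 507.75805591 -117.65981507   66.        ]
162.60634337242197 0.37068710306501707
```

```bash
python3 -m pendant '[[[-0.001,0,0.03],[0,0,0.04],0.0918],[[-0.001,0,0.06],[0,0,0.04],0.0918],[[-0.001,0,0.085],[0,0,0.04],0.0918],[[-0.001,0,0.105],[0,0,0.04],0.0918],[[-0.001,0,0.116],[0,0,0.04],0.0918],[[-0.001,0,0.116],[0,0,0.04],0.0918],[[-0.001,0,0.116],[0,0,0.04],0.0918]]'
python3 -c "
from h import *
st()"
python3 -m pendant '[[[0,0,0],[0,0,0],0.06],[[0,0,0],[0,0,0],0.045],[[0,0,0],[0,0,0],0.038],[[0,0,0],[0,0,0],0.034],[[0,0,0],[0,0,0],0.03],[[0,0,0],[0,0,0],0.02],[[0,0,0],[0,0,0],0.02],[[0,0,0],[0,0,0],0.02]]'
python3 -c "
from h import *
st()"
```

```text
time: 2.45
tool_pos: [506.7, -117.7, 210.5]
tcp_rot: [-3.141, 0.001, 0.378]
contact_force: [-0.2, -0.1, -0.2]
grip_width: 91.4
2.45 [ 506.7 -117.7  210.5] [-3.141e+00  1.000e-03  3.780e-01] q [-0.38  0.57  1.77  0.    0.8   0.82] F [-0.2 -0.1 -0.2] g 91.4
time: 3.12
tool_pos: [506.8, -117.9, 210.7]
tcp_rot: [-3.142, -0.0, 0.376]
contact_force: [-0.4, 0.1, 0.4]
grip_width: 43.0
3.12 [ 506.8 -117.9  210.7] [-3.142 -0.     0.376] q [-0.38  0.57  1.77  0.    0.8   0.82] F [-0.4  0.1  0.4] g 43.0
```

```bash
python3 -m pendant '[[[0,0,0],[0,0,0],0.02],[[0,0,0],[0,0,0],0.02],[[0,0,0],[0,0,0],0.02],[[0,0,0],[0,0,0],0.02],[[0,0,0],[0,0,0],0.02],[[0,0,0],[0,0,0],0.02]]'
python3 -c "
from h import *
st()"
```

```text
time: 3.62
tool_pos: [506.7, -117.9, 210.7]
tcp_rot: [-3.141, 0.0, 0.376]
contact_force: [0.2, 0.3, 0.9]
grip_width: 31.9
3.62 [ 506.7 -117.9  210.7] [-3.141  0.     0.376] q [-0.38  0.57  1.77  0.    0.8   0.82] F [0.2 0.3 0.9] g 31.9
```

```bash
python3 -m pendant '[[[0,0,-0.005],[0,0,0],0.02],[[0,0,-0.015],[0,0,0],0.02],[[0,0,-0.03],[0,0,0],0.02],[[0,0,-0.048],[0,0,0],0.02],[[0,0,-0.066],[0,0,0],0.02],[[0,0,-0.084],[0,0,0],0.02],[[0,0,-0.1],[0,0,0],0.02],[[0,0,-0.112],[0,0,0],0.02],[[0,0,-0.12],[0,0,0],0.02]]'
python3 -m pendant '[[[0,-0.01,0],[0,0,0],0.02],[[-0.002,-0.03,0],[0,0,0],0.02],[[-0.006,-0.06,0],[0,0,0],0.02],[[-0.01,-0.095,0],[0,0,0],0.02],[[-0.015,-0.13,0],[0,0,0],0.02],[[-0.02,-0.165,0],[0,0,0],0.02],[[-0.025,-0.2,0],[0,0,0],0.02],[[-0.03,-0.235,0],[0,0,0],0.02],[[-0.034,-0.265,0],[0,0,0],0.02],[[-0.036,-0.285,0],[0,0,0],0.02]]'
python3 -m pendant '[[[0,-0.01,0],[0,0,-0.06],0.02],[[0,-0.012,0],[0,0,-0.16],0.02],[[0,-0.012,0],[0,0,-0.26],0.02],[[0,-0.012,0],[0,0,-0.36],0.02],[[0,-0.012,0],[0,0,-0.46],0.02],[[0,-0.012,0],[0,0,-0.56],0.02],[[0,-0.012,0],[0,0,-0.66],0.02],[[0,-0.012,0],[0,0,-0.76],0.02],[[0,-0.012,0],[0,0,-0.86],0.02],[[0,-0.012,0],[0,0,-0.96],0.02]]'
python3 -m pendant '[[[0,0,0],[0,0,-0.1],0.02],[[0,0,0],[0,0,-0.2],0.02],[[0,0,0],[0,0,-0.3],0.02],[[0,0,0],[0,0,-0.4],0.02],[[0,0,0],[0,0,-0.5],0.02],[[0,0,0],[0,0,-0.6],0.02],[[0,0,0],[0,0,-0.7],0.02],[[0,0,0],[0,0,-0.8],0.02],[[0,0,0],[0,0,-0.9],0.02],[[0,0,0],[0,0,-1.0],0.02]]'
python3 -m pendant '[[[0,0,0],[0,0,-0.1],0.02],[[0,0,0],[0,0,-0.2],0.02],[[0,0,0],[0,0,-0.3],0.02],[[0,0,0],[0,0,-0.4],0.02],[[0,0,0],[0,0,-0.5],0.02],[[0,0,0],[0,0,-0.6],0.02],[[0,0,0],[0,0,-0.7],0.02],[[0,0,0],[0,0,-0.8],0.02],[[0,0,0],[0,0,-0.9],0.02],[[0,0,0],[0,0,-0.96],0.02]]'
python3 -c "
from h import *
st()
t=snap('top','top',(100,150,370,330),2.9);s=snap('side','side',(150,110,420,290),2.9)
cv2.imwrite('pics/a3.png',cv2.resize(np.vstack([t,s]),None,fx=.57,fy=.57))"
```

```text
time: 4.37
tool_pos: [506.8, -118.0, 332.9]
tcp_rot: [3.14, -0.002, 0.376]
contact_force: [-0.1, 0.4, -1.9]
grip_width: 32.2
time: 5.2
tool_pos: [366.0, 135.9, 330.1]
tcp_rot: [-3.14, 0.002, 0.377]
contact_force: [0.1, -0.3, -2.4]
grip_width: 31.9
time: 6.03
tool_pos: [363.4, 145.3, 330.1]
tcp_rot: [-3.14, 0.0, 1.341]
contact_force: [0.3, -0.3, -2.5]
grip_width: 31.7
time: 6.87
tool_pos: [363.4, 145.3, 330.1]
tcp_rot: [-3.14, -0.001, 2.341]
contact_force: [0.3, -0.2, -2.2]
grip_width: 31.7
time: 7.7
tool_pos: [363.4, 145.3, 330.1]
tcp_rot: [3.141, -0.002, -2.982]
contact_force: [0.4, -0.7, -3.0]
grip_width: 31.9
7.7 [363.4 145.3 330.1] [ 3.141e+00 -2.000e-03 -2.982e+00] q [ 0.18  0.19  1.97  0.    0.98 -1.55] F [ 0.4 -0.7 -3. ] g 31.9
```

View pics/a3.png

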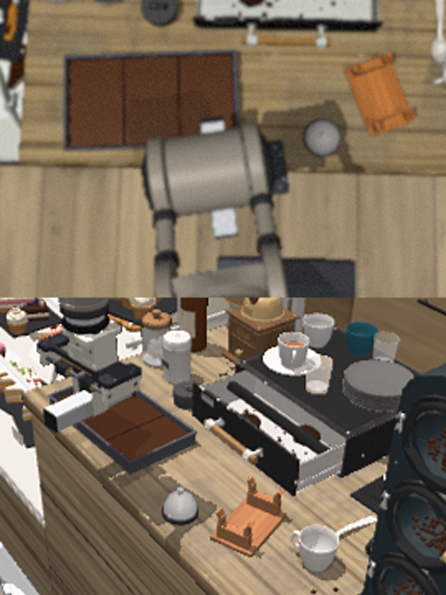

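```bash
cat >> h.py <<'E'
C=np.array([488,263.]);YAW=.054
ex=np.array([np.cos(YAW),np.sin(YAW)]);ey=np.array([-ex[1],ex[0]])
def rect(n,z=26):
    """rectified cake, 2 px/mm; columns = tray y from +150 to -150, rows = x from +85 to -85"""
    snap(n,n+"r") ; c=capture(n); im=c["color"][:,:,::-1]
    q=[np.r_[C+x*ex+y*ey,z] for x,y in[(85,150),(85,-150),(-85,-150),(-85,150)]]
    H=cv2.getPerspectiveTransform(proj(n+"r",q).astype(np.float32),np.float32([[0,0],[600,0],[600,340],[0,340]]))
    return cv2.warpPerspective(im,H,(600,340),flags=cv2.INTER_CUBIC)
def blobs(n):
    im=rect(n); h=cv2.cvtColor(im,cv2.COLOR_BGR2HSV); b=im.astype(int)
    m=((h[...,2]>110)&(b[...,2]-b[...,0]>20)).astype(np.uint8)
    k,l,s,ce=cv2.connectedComponentsWithStats(m)
    for i in range(1,k):
        if s[i,4]>150: print(n,"x",round(85-ce[i][1]/2),"y",round(150-ce[i][0]/2),"area mm2",s[i,4]//4,"box",s[i,2:4]//2,"bgr",im[l==i].mean(0).round())
    return im
E
python3 -m pendant '[[[0,0,0.008],[0,0,0],0.02],[[0,0,0.022],[0,0,0],0.02],[[0,0,0.038],[0,0,0],0.02],[[0,0,0.054],[0,0,0],0.02],[[0,0,0.07],[0,0,0],0.02],[[0,0,0.085],[0,0,0],0.02],[[0,0,0.096],[0,0,0],0.02],[[0,0,0.103],[0,0,0],0.02],[[0,0,0.103],[0,0,0],0.02]]'
python3 -m pendant '[[[-0.008,0,-0.004],[0,0.05,0],0.02],[[-0.0163,0,-0.0077],[0,0.1,0],0.02],[[-0.025,0,-0.011],[0,0.15,0],0.02],[[-0.0333,0,-0.0137],[0,0.2,0],0.02],[[-0.042,0,-0.016],[0,0.25,0],0.02],[[-0.0508,0,-0.018],[0,0.3,0],0.02],[[-0.06,0,-0.0195],[0,0.35,0],0.02],[[-0.0686,0,-0.0205],[0,0.4,0],0.02],[[-0.0686,0,-0.0205],[0,0.4,0],0.02]]'
python3 -c "
from h import *
st()
blobs('side');blobs('top')"
```

```text
time: 8.55
tool_pos: [363.6, 145.1, 226.2]
tcp_rot: [3.142, -0.003, -2.989]
contact_force: [0.5, -0.4, -1.8]
grip_width: 31.7
time: 9.3
tool_pos: [433.8, 155.8, 248.6]
tcp_rot: [-3.141, -0.399, -2.988]
contact_force: [0.5, -0.4, -3.2]
grip_width: 31.6
9.3 [433.8 155.8 248.6] [-3.141 -0.399 -2.988] q [ 0.18  0.52  1.76  0.01  1.25 -1.55] F [ 0.5 -0.4 -3.2] g 31.6
side x 78 y -143 area mm2 196 box [19 19] bgr [119. 151. 174.]
side x 38 y 127 area mm2 222 box [30 14] bgr [195. 208. 216.]
side x 9 y 109 area mm2 608 box [91 18] bgr [ 62. 105. 131.]
side x -49 y 62 area mm2 62 box [38 31] bgr [ 91. 103. 120.]
side x -65 y -31 area mm2 286 box [43 34] bgr [196. 209. 218.]
side x -83 y 146 area mm2 40 box [12  5] bgr [104. 125. 146.]
top x 80 y 103 area mm2 458 box [117  52] bgr [ 88. 110. 124.]
top x 47 y -78 area mm2 6196 box [118  83] bgr [140. 154. 163.]
top x 59 y -146 area mm2 357 box [11 59] bgr [140. 154. 163.]
top x 42 y -4 area mm2 889 box [25 72] bgr [140. 154. 162.]
top x -27 y 149 area mm2 141 box [ 2 97] bgr [ 92. 109. 122.]
top x 7 y -69 area mm2 52 box [14  8] bgr [113. 127. 135.]
top x -70 y -30 area mm2 264 box [22 27] bgr [124. 137. 146.]
top x -82 y 73 area mm2 718 box [164  14] bgr [ 90. 115. 131.]
```

```bash
python3 -m pendant '[[[-0.018,0,0],[0,0,0],0.02],[[0,0,0],[0,0,0],0.02],[[0,0,0],[0,0,0],0.02],[[0,0,0],[0,0,0],0.02],[[0,0,0],[0,0,0],0.02]]'
python3 -c "
from h import *
st()
a=blobs('side')
s=snap('side','side',(150,110,350,250),4)
cv2.imwrite('pics/a4.png',s)"
```

```text
time: 9.92
tool_pos: [432.0, 155.7, 248.6]
tcp_rot: [3.142, -0.399, -2.987]
contact_force: [0.7, -0.5, -2.1]
grip_width: 32.0
9.92 [432.  155.7 248.6] [ 3.142 -0.399 -2.987] q [ 0.18  0.52  1.77  0.01  1.25 -1.55] F [ 0.7 -0.5 -2.1] g 32.0
side x 78 y -143 area mm2 196 box [20 19] bgr [119. 151. 174.]
side x 40 y 131 area mm2 395 box [45 29] bgr [194. 207. 216.]
side x 24 y -104 area mm2 513 box [30 26] bgr [136. 173. 196.]
side x 9 y 109 area mm2 545 box [91 18] bgr [ 60. 103. 128.]
side x -10 y -77 area mm2 390 box [27 25] bgr [119. 152. 176.]
side x -46 y 66 area mm2 49 box [40 32] bgr [ 90. 101. 116.]
side x -66 y -32 area mm2 281 box [41 34] bgr [196. 209. 218.]
side x -83 y 146 area mm2 40 box [12  5] bgr [104. 124. 145.]
```

View pics/a4.png

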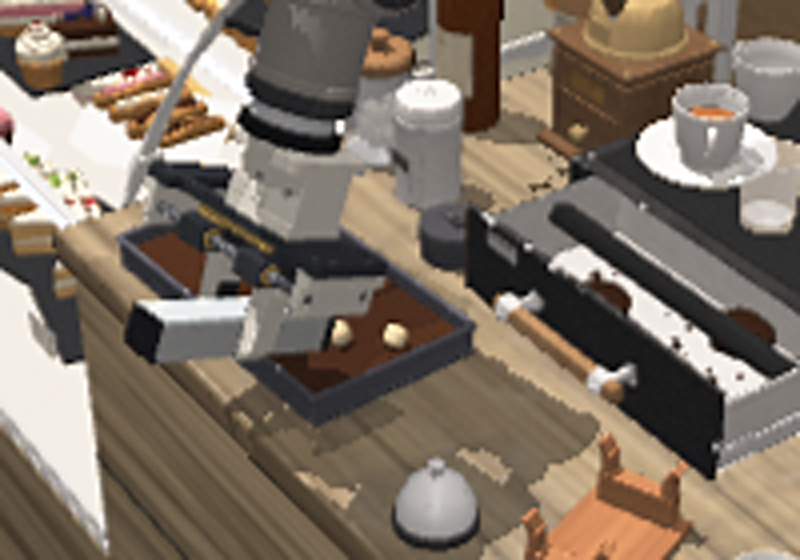

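The picture shows two cream chunks on the right-hand portion, at (395,335) and (342,333). The measured blobs at tray (24,-104) and (-10,-77) agree. I'll level most of the way and move to the middle portion.

```bash
python3 -m pendant '[[[0.0155,0,0.0093],[0,-0.1,0],0.02],[[0.0299,0,0.0201],[0,-0.2,0],0.02],[[0.0432,0,0.0322],[0,-0.3,0],0.02],[[0.0432,0,0.0322],[0,-0.3,0],0.02]]'
python3 -m pendant '[[[0,0.008,0],[0,0,0],0.02],[[-0.002,0.022,0],[0,0,0],0.02],[[-0.004,0.04,0],[0,0,0],0.02],[[-0.006,0.058,0],[0,0,0],0.02],[[-0.008,0.075,0],[0,0,0],0.02],[[-0.009,0.087,0],[0,0,0],0.02],[[-0.009,0.093,0],[0,0,0],0.02],[[-0.009,0.093,0],[0,0,0],0.02]]'
python3 -c "
from h import *
st()
blobs('side');cv2.imwrite('pics/r5.png',blobs('top'))"
```

```text
time: 10.4
tool_pos: [376.6, 147.2, 234.6]
tcp_rot: [-3.142, -0.102, -2.987]
contact_force: [-2.1, -0.1, -3.1]
grip_width: 32.1
time: 11.07
tool_pos: [375.8, 242.5, 234.7]
tcp_rot: [3.141, -0.101, -2.986]
contact_force: [0.4, 0.4, -2.7]
grip_width: 31.9
11.07 [375.8 242.5 234.7] [ 3.141 -0.101 -2.986] q [ 0.39  0.45  1.91  0.03  0.87 -1.35] F [ 0.4  0.4 -2.7] g 31.9
side x 79 y -143 area mm2 195 box [19 19] bgr [119. 151. 174.]
side x 25 y 58 area mm2 41 box [16 17] bgr [ 83.  96. 117.]
side x 19 y -106 area mm2 570 box [31 28] bgr [137. 174. 195.]
side x -4 y -74 area mm2 564 box [32 26] bgr [132. 167. 188.]
top x 82 y 9 area mm2 1085 box [300  54] bgr [ 89. 112. 128.]
top x 40 y -149 area mm2 56 box [ 2 32] bgr [ 71. 103. 121.]
top x -48 y 147 area mm2 240 box [ 15 113] bgr [ 95. 116. 131.]
top x 17 y -113 area mm2 395 box [22 23] bgr [113. 159. 179.]
top x -5 y -81 area mm2 382 box [22 22] bgr [116. 162. 181.]
top x -55 y -27 area mm2 883 box [36 62] bgr [138. 152. 161.]
top x -67 y 34 area mm2 3340 box [119  54] bgr [141. 155. 163.]
top x -63 y 99 area mm2 65 box [10 15] bgr [115. 128. 137.]
top x -78 y 120 area mm2 174 box [21 18] bgr [125. 138. 146.]
```

Exactly two chunks are on the right portion; top and side agree. Next is the middle.

```bash
python3 -m pendant '[[[-0.008,0,-0.004],[0,0.05,0],0.02],[[-0.0163,0,-0.0077],[0,0.1,0],0.02],[[-0.025,0,-0.011],[0,0.15,0],0.02],[[-0.0333,0,-0.0137],[0,0.2,0],0.02],[[-0.042,0,-0.016],[0,0.25,0],0.02],[[-0.0508,0,-0.018],[0,0.3,0],0.02],[[-0.0508,0,-0.018],[0,0.3,0],0.02]]'
python3 -m pendant '[[[-0.018,0,0],[0,0,0],0.02],[[0,0,0],[0,0,0],0.02],[[0,0,0],[0,0,0],0.02],[[0,0,0],[0,0,0],0.02],[[0,0,0],[0,0,0],0.02]]'
python3 -c "
from h import *
st()
blobs('side');print();blobs('top')"
```

```text
time: 11.85
tool_pos: [428.6, 248.4, 247.3]
tcp_rot: [3.141, -0.4, -2.989]
contact_force: [0.3, 0.2, -2.5]
grip_width: 31.6
time: 12.27
tool_pos: [426.7, 248.7, 247.6]
tcp_rot: [3.141, -0.398, -2.987]
contact_force: [-0.5, 0.0, -1.6]
grip_width: 31.8
12.27 [426.7 248.7 247.6] [ 3.141 -0.398 -2.987] q [ 0.35  0.57  1.68  0.08  1.29 -1.41] F [-0.5  0.  -1.6] g 31.8
side x 85 y 127 area mm2 45 box [44  1] bgr [119. 131. 145.]
side x 79 y -143 area mm2 182 box [19 16] bgr [118. 150. 173.]
side x 18 y -107 area mm2 465 box [28 25] bgr [111. 142. 163.]
side x -7 y -9 area mm2 1026 box [38 44] bgr [128. 164. 187.]
side x -5 y -76 area mm2 465 box [30 24] bgr [109. 139. 160.]
side x -39 y 118 area mm2 62 box [12 18] bgr [104. 115. 134.]

top x 75 y 148 area mm2 65 box [ 8 40] bgr [ 88. 108. 121.]
top x 50 y 45 area mm2 6694 box [149  80] bgr [139. 152. 161.]
top x 84 y -69 area mm2 161 box [64  3] bgr [ 84. 112. 129.]
top x 33 y 125 area mm2 883 box [32 66] bgr [139. 153. 161.]
top x -56 y 143 area mm2 323 box [ 30 119] bgr [ 96. 119. 134.]
top x 21 y 28 area mm2 40 box [9 9] bgr [120. 133. 141.]
top x 17 y -114 area mm2 229 box [17 17] bgr [ 88. 122. 141.]
top x -2 y -24 area mm2 45 box [ 7 10] bgr [ 95. 110. 120.]
top x -6 y -82 area mm2 225 box [16 17] bgr [ 87. 122. 141.]
top x -14 y 7 area mm2 41 box [10 11] bgr [114. 127. 136.]
top x -47 y -44 area mm2 83 box [18 13] bgr [117. 131. 139.]
top x -69 y -53 area mm2 587 box [28 38] bgr [139. 152. 161.]
top x -74 y 82 area mm2 277 box [26 26] bgr [123. 137. 146.]
```

```bash
python3 -m pendant '[[[0.0155,0,0.0093],[0,-0.1,0],0.02],[[0.0299,0,0.0201],[0,-0.2,0],0.02],[[0.0432,0,0.0322],[0,-0.3,0],0.02],[[0.0432,0,0.0322],[0,-0.3,0],0.02]]'
python3 -m pendant '[[[0,0.008,0],[0,0,0],0.02],[[-0.002,0.022,0],[0,0,0],0.02],[[-0.004,0.04,0],[0,0,0],0.02],[[-0.006,0.058,0],[0,0,0],0.02],[[-0.008,0.075,0],[0,0,0],0.02],[[-0.009,0.087,0],[0,0,0],0.02],[[-0.009,0.093,0],[0,0,0],0.02],[[-0.009,0.093,0],[0,0,0],0.02]]'
python3 -c "
from h import *
st()
a=blobs('side');print();b=blobs('top')
cv2.imwrite('pics/r6.png',np.vstack([a,b])[:,:])"
```

```text
time: 12.8
tool_pos: [371.3, 240.2, 233.7]
tcp_rot: [-3.141, -0.101, -2.986]
contact_force: [-2.2, -0.2, -2.0]
grip_width: 31.8
time: 13.47
tool_pos: [370.0, 335.4, 233.6]
tcp_rot: [3.141, -0.1, -2.986]
contact_force: [0.1, 0.1, -2.2]
grip_width: 32.2
13.47 [370.  335.4 233.6] [ 3.141 -0.1   -2.986] q [ 0.57  0.53  1.78  0.05  0.93 -1.19] F [ 0.1  0.1 -2.2] g 32.2
side x 79 y -143 area mm2 196 box [19 19] bgr [119. 151. 174.]
side x 19 y -106 area mm2 569 box [31 28] bgr [138. 174. 195.]
side x -1 y -13 area mm2 494 box [31 25] bgr [108. 139. 163.]
side x -5 y -76 area mm2 476 box [29 25] bgr [117. 150. 170.]
side x -27 y -7 area mm2 498 box [31 25] bgr [108. 138. 160.]

top x 81 y 12 area mm2 1118 box [300  71] bgr [ 89. 113. 128.]
top x 40 y -149 area mm2 59 box [ 2 33] bgr [ 73. 104. 122.]
top x 17 y -113 area mm2 399 box [22 23] bgr [113. 160. 180.]
top x -2 y -21 area mm2 257 box [19 19] bgr [ 92. 131. 152.]
top x -5 y -83 area mm2 263 box [18 19] bgr [ 95. 133. 152.]
top x -46 y 109 area mm2 1014 box [45 68] bgr [138. 152. 161.]
top x -28 y -13 area mm2 225 box [17 16] bgr [ 88. 123. 142.]
top x -63 y 135 area mm2 1315 box [40 56] bgr [145. 159. 168.]
top x -82 y -95 area mm2 339 box [55  7] bgr [ 90. 118. 136.]
```

Two are now on the middle portion, with four left in the shaker. Next is the left portion.

```bash
python3 -m pendant '[[[-0.008,0.005,-0.004],[0,0.05,0],0.02],[[-0.0163,0.005,-0.0077],[0,0.1,0],0.02],[[-0.025,0.005,-0.011],[0,0.15,0],0.02],[[-0.0333,0.005,-0.0137],[0,0.2,0],0.02],[[-0.042,0.005,-0.016],[0,0.25,0],0.02],[[-0.0508,0.005,-0.018],[0,0.3,0],0.02],[[-0.0508,0.005,-0.018],[0,0.3,0],0.02]]'
python3 -m pendant '[[[-0.018,0,0],[0,0,0],0.02],[[0,0,0],[0,0,0],0.02],[[0,0,0],[0,0,0],0.02],[[0,0,0],[0,0,0],0.02],[[0,0,0],[0,0,0],0.02]]'
python3 -c "
from h import *
st()
blobs('side')
cv2.imwrite('pics/a5.png',snap('side','side',(150,130,290,235),5))"
```

```text
time: 14.25
tool_pos: [422.3, 346.5, 246.4]
tcp_rot: [3.141, -0.4, -2.989]
contact_force: [-0.1, -0.0, -2.1]
grip_width: 31.8
time: 14.67
tool_pos: [420.4, 347.0, 246.8]
tcp_rot: [3.141, -0.398, -2.987]
contact_force: [-0.2, 0.3, -2.4]
grip_width: 31.8
14.67 [420.4 347.  246.8] [ 3.141 -0.398 -2.987] q [ 0.51  0.64  1.54  0.14  1.34 -1.27] F [-0.2  0.3 -2.4] g 31.8
side x 78 y -143 area mm2 195 box [19 19] bgr [119. 151. 174.]
side x 19 y -107 area mm2 510 box [30 27] bgr [139. 175. 194.]
side x -2 y -14 area mm2 419 box [29 23] bgr [112. 142. 163.]
side x -4 y -74 area mm2 577 box [32 27] bgr [132. 167. 189.]
side x -27 y -7 area mm2 481 box [31 24] bgr [110. 140. 162.]
side x -30 y 97 area mm2 556 box [33 25] bgr [109. 140. 162.]
```

View pics/a5.png

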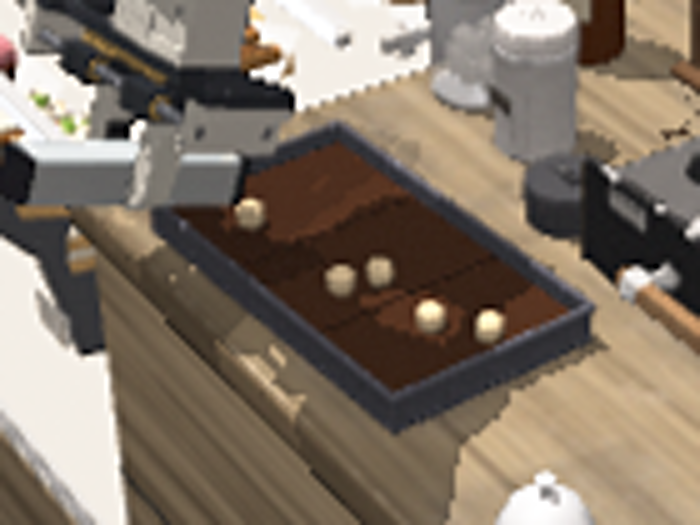

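The picture shows five chunks: two right, two middle, one left at (250,213). I'll stroke again at slightly more tilt.

```bash
python3 -m pendant '[[[-0.013,0,-0.004],[0,0.05,0],0.02],[[-0.013,0,-0.004],[0,0.05,0],0.02],[[-0.031,0,-0.004],[0,0.05,0],0.02],[[-0.013,0,-0.004],[0,0.05,0],0.02],[[-0.013,0,-0.004],[0,0.05,0],0.02],[[-0.013,0,-0.004],[0,0.05,0],0.02],[[-0.013,0,-0.004],[0,0.05,0],0.02]]'
python3 -c "
from h import *
st()
blobs('side')"
```

```text
time: 15.4
tool_pos: [433.9, 349.3, 245.3]
tcp_rot: [3.141, -0.449, -2.987]
contact_force: [0.5, 0.2, -1.7]
grip_width: 32.2
15.4 [433.9 349.3 245.3] [ 3.141 -0.449 -2.987] q [ 0.5   0.67  1.48  0.15  1.41 -1.28] F [ 0.5  0.2 -1.7] g 32.2
side x 78 y -143 area mm2 196 box [19 19] bgr [119. 151. 174.]
side x 18 y -107 area mm2 476 box [28 26] bgr [111. 141. 163.]
side x 14 y 79 area mm2 583 box [33 27] bgr [125. 160. 182.]
side x -1 y -14 area mm2 433 box [29 24] bgr [135. 170. 188.]
side x -4 y -75 area mm2 529 box [31 26] bgr [108. 138. 162.]
side x -17 y 62 area mm2 475 box [30 24] bgr [ 96. 123. 142.]
side x -27 y -7 area mm2 480 box [31 24] bgr [110. 140. 162.]
side x -32 y 95 area mm2 488 box [31 25] bgr [100. 128. 148.]
```

```bash
python3 -m pendant '[[[-0.013,0.008,-0.005],[0,0.07,0],0.02],[[-0.026,0.015,-0.011],[0,0.15,0],0.02],[[-0.026,0.015,-0.011],[0,0.15,0],0.02],[[-0.044,0.015,-0.011],[0,0.15,0],0.02],[[-0.026,0.015,-0.011],[0,0.15,0],0.02],[[-0.026,0.015,-0.011],[0,0.15,0],0.02],[[-0.026,0.015,-0.011],[0,0.15,0],0.02],[[-0.026,0.015,-0.011],[0,0.15,0],0.02]]'
python3 -c "
from h import *
st()
blobs('side')"
```

```text
time: 16.17
tool_pos: [459.3, 368.3, 244.2]
tcp_rot: [3.141, -0.598, -2.987]
contact_force: [0.5, -0.1, -1.5]
grip_width: 31.7
16.17 [459.3 368.3 244.2] [ 3.141 -0.598 -2.987] q [ 0.5   0.76  1.34  0.19  1.62 -1.27] F [ 0.5 -0.1 -1.5] g 31.7
side x 79 y -143 area mm2 195 box [19 19] bgr [119. 151. 174.]
side x 18 y -107 area mm2 464 box [28 25] bgr [111. 142. 163.]
side x 9 y 75 area mm2 491 box [31 25] bgr [103. 131. 151.]
side x 3 y -9 area mm2 760 box [45 35] bgr [114. 146. 167.]
side x -5 y -76 area mm2 464 box [30 24] bgr [109. 139. 160.]
side x -27 y -7 area mm2 481 box [30 24] bgr [110. 140. 161.]
side x -32 y 95 area mm2 449 box [30 23] bgr [ 96. 122. 140.]
```

```bash
python3 -c "
from h import *
cv2.imwrite('pics/a6.png',np.vstack([snap('side','side',(150,130,290,235),4),snap('top','top',(130,170,250,245),4.667)[:,:560]])[:])"
```

```text
(no output)
```

View pics/a6.png

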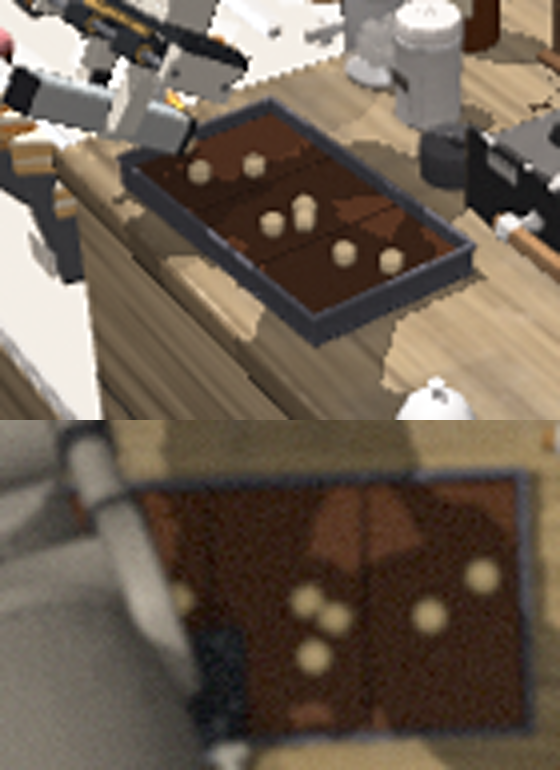

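The picture shows seven chunks: left two, middle three (one rolled over the line), right two. The eighth should still be in the tube, so I'll tip further and stroke again.

```bash
python3 -m pendant '[[[-0.012,0,-0.005],[0,0.07,0],0.02],[[-0.025,0,-0.011],[0,0.15,0],0.02],[[-0.025,0,-0.011],[0,0.15,0],0.02],[[-0.045,0,-0.011],[0,0.15,0],0.02],[[-0.025,0,-0.011],[0,0.15,0],0.02],[[-0.025,0,-0.011],[0,0.15,0],0.02],[[-0.025,0,-0.011],[0,0.15,0],0.02],[[-0.025,0,-0.011],[0,0.15,0],0.02]]'
python3 -c "
from h import *
st()
blobs('side')"
```

```text
time: 17.03
tool_pos: [485.9, 372.6, 239.5]
tcp_rot: [3.141, -0.747, -2.987]
contact_force: [1.2, -0.7, -2.0]
grip_width: 31.6
17.03 [485.9 372.6 239.5] [ 3.141 -0.747 -2.987] q [ 0.48  0.84  1.21  0.22  1.8  -1.28] F [ 1.2 -0.7 -2. ] g 31.6
side x 78 y -143 area mm2 196 box [19 19] bgr [119. 150. 174.]
side x 18 y -107 area mm2 468 box [28 25] bgr [111. 142. 163.]
side x 9 y 76 area mm2 489 box [30 24] bgr [ 95. 120. 139.]
side x 2 y -8 area mm2 768 box [46 33] bgr [115. 146. 168.]
side x -5 y -76 area mm2 465 box [30 24] bgr [109. 139. 160.]
side x -16 y 135 area mm2 93 box [17 18] bgr [ 86. 110. 127.]
side x -27 y -7 area mm2 480 box [30 24] bgr [110. 140. 161.]
side x -33 y 95 area mm2 434 box [30 23] bgr [ 96. 123. 141.]
```

```bash
python3 -m pendant '[[[0.01,0,-0.011],[0,0,0],0.02],[[0.027,0,-0.03],[0,0,0],0.02],[[0.047,0,-0.052],[0,0,0],0.02],[[0.06,0,-0.066],[0,0,0],0.02],[[0.068,0,-0.074],[0,0,0],0.02],[[0.068,0,-0.074],[0,0,0],0.02]]'
python3 -c "
from h import *
st()
blobs('side')
cv2.imwrite('pics/a7.png',snap('side','side',(150,100,290,205),5.7))"
```

```text
time: 17.63
tool_pos: [486.7, 372.7, 342.0]
tcp_rot: [3.139, -0.745, -2.986]
contact_force: [-0.5, -0.2, -1.6]
grip_width: 31.8
17.63 [486.7 372.7 342. ] [ 3.139 -0.745 -2.986] q [ 0.48  0.74  1.11  0.24  1.99 -1.23] F [-0.5 -0.2 -1.6] g 31.8
side x 80 y -145 area mm2 124 box [14 16] bgr [ 96. 123. 141.]
side x 18 y -107 area mm2 469 box [28 25] bgr [111. 142. 163.]
side x 10 y 77 area mm2 525 box [33 25] bgr [103. 132. 153.]
side x 2 y -8 area mm2 769 box [46 33] bgr [115. 146. 167.]
side x -5 y -76 area mm2 465 box [30 24] bgr [109. 139. 160.]
side x -18 y 141 area mm2 368 box [22 23] bgr [113. 143. 164.]
side x -27 y -7 area mm2 480 box [30 24] bgr [110. 140. 162.]
side x -33 y 95 area mm2 444 box [29 23] bgr [106. 135. 155.]
side x -83 y 146 area mm2 40 box [12  5] bgr [105. 126. 147.]
```

View pics/a7.png

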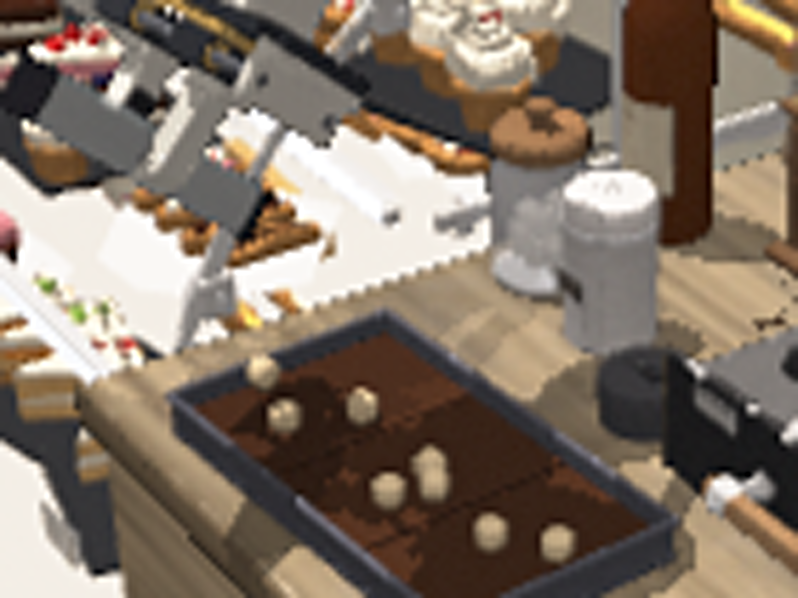

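The picture shows eight chunks outside the tube. The last one, at (263,372), is against the left rim. I'll level the shaker and move it aside for a clear top view.

```bash
python3 -m pendant '[[[0.019,0,0.001],[0,-0.12,0],0.02],[[0.039,0,0.005],[0,-0.25,0],0.02],[[0.058,0,0.011],[0,-0.375,0],0.02],[[0.076,0,0.02],[0,-0.5,0],0.02],[[0.093,0,0.03],[0,-0.625,0],0.02],[[0.108,0,0.042],[0,-0.745,0],0.02],[[0.108,0,0.042],[0,-0.745,0],0.02],[[0.108,0,0.042],[0,-0.745,0],0.02]]'
python3 -m pendant '[[[0.005,-0.02,0],[0,0,0.05],0.02],[[0.01,-0.05,0],[0,0,0.15],0.02],[[0.018,-0.08,0],[0,0,0.25],0.02],[[0.025,-0.11,0],[0,0,0.35],0.02],[[0.032,-0.14,0],[0,0,0.45],0.02],[[0.04,-0.17,0],[0,0,0.55],0.02],[[0.045,-0.195,0],[0,0,0.65],0.02],[[0.047,-0.207,0],[0,0,0.75],0.02],[[0.047,-0.207,0],[0,0,0.85],0.02],[[0.047,-0.207,0],[0,0,0.95],0.02]]'
python3 -c "
from h import *
st()
blobs('top')
snap('top','top')
print(rel([507,-118,332],[np.pi,0,.376]))"
```

```text
time: 18.45
tool_pos: [379.1, 356.0, 381.4]
tcp_rot: [-3.141, -0.01, -2.986]
contact_force: [0.7, -0.6, -1.8]
grip_width: 32.0
time: 19.28
tool_pos: [367.3, 143.1, 381.7]
tcp_rot: [-3.134, -0.007, 2.337]
contact_force: [-0.7, 0.2, -2.3]
grip_width: 31.8
19.28 [367.3 143.1 381.7] [-3.134 -0.007  2.337] q [ 0.18  0.13  1.88  0.    1.14 -0.59] F [-0.7  0.2 -2.3] g 31.8
top x 79 y 14 area mm2 1083 box [300  99] bgr [ 88. 111. 126.]
top x 40 y -149 area mm2 56 box [ 2 33] bgr [ 72. 103. 120.]
top x 17 y -113 area mm2 392 box [22 23] bgr [112. 157. 178.]
top x 9 y 70 area mm2 383 box [21 23] bgr [112. 157. 177.]
top x 0 y -15 area mm2 599 box [36 29] bgr [ 98. 138. 162.]
top x -6 y -81 area mm2 333 box [20 21] bgr [107. 150. 174.]
top x -19 y 137 area mm2 325 box [20 21] bgr [108. 152. 175.]
top x -28 y -12 area mm2 325 box [20 21] bgr [108. 150. 174.]
top x -33 y 90 area mm2 379 box [21 23] bgr [115. 160. 178.]
top x -48 y 149 area mm2 76 box [ 2 40] bgr [ 93. 112. 125.]
top x -69 y -86 area mm2 37 box [11  8] bgr [111. 124. 133.]
top x -75 y -142 area mm2 149 box [19 20] bgr [122. 135. 144.]
top x -73 y -99 area mm2 68 box [14 16] bgr [117. 130. 138.]
top x -75 y -125 area mm2 97 box [22 13] bgr [121. 134. 142.]
top x -82 y 93 area mm2 642 box [123  13] bgr [ 93. 122. 140.]
top x -79 y -71 area mm2 67 box [15 13] bgr [119. 132. 140.]
top x -81 y -109 area mm2 106 box [19 10] bgr [123. 137. 146.]
top x -80 y -88 area mm2 39 box [ 7 10] bgr [122. 136. 144.]
top x -82 y -48 area mm2 97 box [32  6] bgr [121. 133. 142.]
(array([-0.2853, -0.0832,  0.0486]), array([-0.0098,  0.0027,  1.971 ]))
```

```bash
python3 -c "
from h import *
t=snap('top','top',(134,175,194,245),8);s=snap('side','side',(175,155,215,202),12)
s=cv2.resize(s,(int(s.shape[1]*560/s.shape[0]),560))[:, :320]
cv2.imwrite('pics/a8.png',np.hstack([t,s]));print(t.shape,s.shape)
def P(x,y,z):return np.r_[C+x*ex+y*ey,z]
for nm,p in dict(cake=P(-19,131,26),rimIn=P(-19,140,31),rimOut=P(-19,143,31),out=P(-19,152,8),rimrightOut=P(0,-143,31)).items(): print(nm,(proj('top',p)[0]-[134,175])*8,(proj('side',p)[0]-[175,155])*11.9)"
```

```text
(560, 480, 3) (560, 320, 3)
cake [ 84.18826873 348.29966147] [264.47934986 135.22101722]
rimIn [ 54.71789362 347.6839705 ] [246.69181182 107.32680235]
rimOut [ 45.97574895 347.93564796] [241.20431058 102.94470348]
out [ 35.54271364 354.87932644] [230.78712265 156.70689542]
rimrightOut [876.97673094 269.05368154] [886.97797975 544.7568258 ]
```

View pics/a8.png

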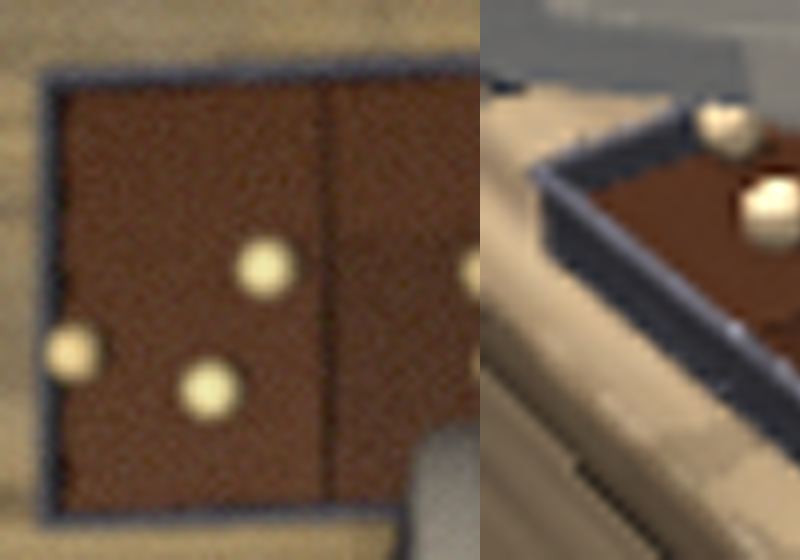

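In this last crop the eighth chunk sits inside the left wall, about 131–133 mm from the tray middle and at the same height as the others. So it rests on the cake touching the rim. Next I'll return the shaker.

```bash
python3 -m pendant '[[[0,0,0],[0,0,0.06],0.02],[[-0.01,-0.003,0.002],[0,0,0.16],0.02],[[-0.03,-0.009,0.006],[0,0,0.26],0.02],[[-0.055,-0.016,0.01],[0,0,0.36],0.02],[[-0.085,-0.024,0.015],[0,0,0.46],0.02],[[-0.115,-0.033,0.02],[0,0,0.56],0.02],[[-0.145,-0.042,0.025],[0,0,0.66],0.02],[[-0.175,-0.051,0.03],[0,0,0.76],0.02],[[-0.205,-0.06,0.035],[0,0,0.86],0.02],[[-0.235,-0.068,0.04],[0,0,0.96],0.02]]'
python3 -c "
from h import *
st()
print(rel([506.8,-118,332],[np.pi,0,.376]))"
```

```text
time: 20.37
tool_pos: [482.0, -72.7, 341.2]
tcp_rot: [-3.135, 0.001, 1.383]
contact_force: [1.0, 0.1, -0.9]
grip_width: 32.4
20.37 [482.  -72.7 341.2] [-3.135e+00  1.000e-03  1.383e+00] q [-0.31  0.34  1.72 -0.    1.09 -0.12] F [ 1.   0.1 -0.9] g 32.4
(array([-0.0399,  0.0328,  0.0091]), array([-0.005 ,  0.0041,  1.0074]))
```

```bash
python3 -m pendant '[[[-0.02,0.015,0],[0,0,0.12],0.02],[[-0.035,0.03,0],[0,0,0.24],0.02],[[-0.04,0.033,0],[0,0,0.36],0.02],[[-0.04,0.033,0],[0,0,0.48],0.02],[[-0.04,0.033,0],[0,0,0.6],0.02],[[-0.04,0.033,0],[0,0,0.72],0.02],[[-0.04,0.033,0],[-0.003,0.003,0.84],0.02],[[-0.04,0.033,0],[-0.005,0.004,0.95],0.02],[[-0.04,0.033,0],[-0.005,0.004,1.007],0.02],[[-0.04,0.033,0],[-0.005,0.004,1.007],0.02]]'
python3 -m pendant '[[[0,0,0],[0,0,0],0.02],[[0,0,0],[0,0,0],0.02]]'
python3 -c "
from h import *
st()
print(rel([506.8,-118,210.7],[np.pi,0,.376]))
cv2.imwrite('pics/a9.png',snap('side','side',(240,130,400,260),5))"
```

```text
time: 21.2
tool_pos: [506.6, -116.6, 341.3]
tcp_rot: [-3.142, 0.0, 0.379]
contact_force: [-0.1, -0.1, -2.7]
grip_width: 32.1
time: 21.37
tool_pos: [506.5, -116.6, 341.5]
tcp_rot: [3.141, -0.0, 0.382]
contact_force: [0.7, -0.1, -1.1]
grip_width: 31.7
21.37 [ 506.5 -116.6  341.5] [ 3.141 -0.     0.382] q [-0.37  0.39  1.63 -0.    1.11  0.82] F [ 0.7 -0.1 -1.1] g 31.7
(array([-0.0003,  0.0014,  0.1308]), array([ 0.0005, -0.0003,  0.0058]))
```

View pics/a9.png

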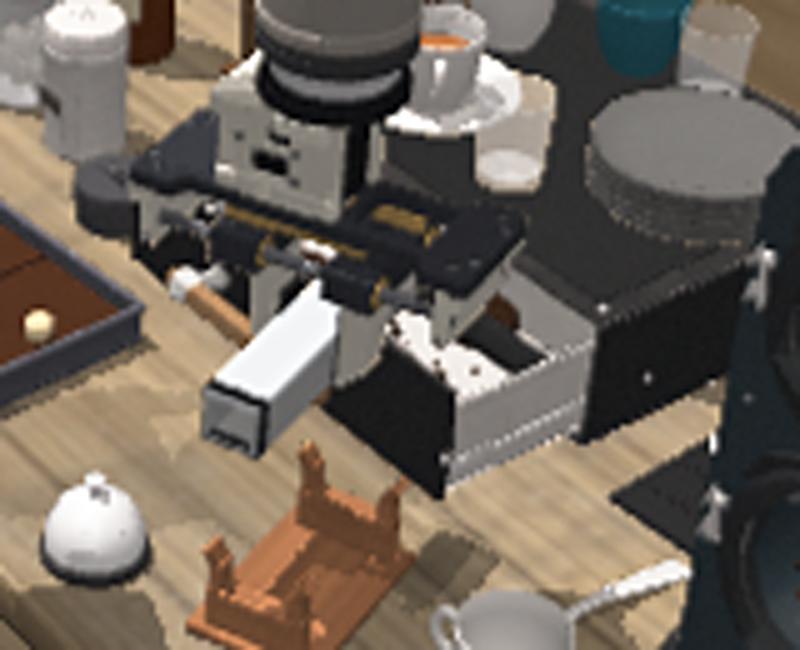

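The picture shows the empty shaker upright and level above the rest, mouth towards the robot. Lowering it now.

```bash
python3 -m pendant '[[[0,0.001,0.02],[0,0,0.005],0.02],[[0,0.001,0.045],[0,0,0.005],0.02],[[0,0.001,0.07],[0,0,0.005],0.02],[[0,0.001,0.09],[0,0,0.005],0.02],[[0,0.001,0.105],[0,0,0.005],0.02],[[0,0.001,0.115],[0,0,0.005],0.02],[[0,0.001,0.122],[0,0,0.005],0.02],[[0,0.001,0.126],[0,0,0.005],0.02],[[0,0.001,0.128],[0,0,0.005],0.02],[[0,0.001,0.129],[0,0,0.005],0.02]]'
python3 -m pendant '[[[0,0,0],[0,0,0],0.02],[[0,0,0],[0,0,0],0.02]]'
python3 -c "
from h import *
st()"
```

```text
time: 22.25
tool_pos: [507.1, -117.7, 213.1]
tcp_rot: [3.14, -0.002, 0.374]
contact_force: [0.3, -0.6, -1.8]
grip_width: 32.0
time: 22.42
tool_pos: [507.1, -117.7, 213.4]
tcp_rot: [3.14, -0.002, 0.374]
contact_force: [0.5, -0.8, -1.4]
grip_width: 31.9
22.42 [ 507.1 -117.7  213.4] [ 3.14e+00 -2.00e-03  3.74e-01] q [-0.38  0.57  1.77 -0.    0.8   0.82] F [ 0.5 -0.8 -1.4] g 31.9
```

```bash
python3 -m pendant '[[[0,0,0.001],[0,0,0],0.02],[[0,0,0.002],[0,0,0],0.02],[[0,0,0.0025],[0,0,0],0.02],[[0,0,0.0025],[0,0,0],0.02],[[0,0,0.0025],[0,0,0],0.02]]'
python3 -c "
from h import *
st()"
python3 -m pendant '[[[0,0,0],[0,0,0],0.034],[[0,0,0],[0,0,0],0.038],[[0,0,0],[0,0,0],0.045],[[0,0,0],[0,0,0],0.055],[[0,0,0],[0,0,0],0.07],[[0,0,0],[0,0,0],0.085],[[0,0,0],[0,0,0],0.0918],[[0,0,0],[0,0,0],0.0918],[[0,0,0],[0,0,0],0.0918],[[0,0,0],[0,0,0],0.0918]]'
python3 -c "
from h import *
st()"
```

```text
time: 22.83
tool_pos: [506.9, -117.7, 210.7]
tcp_rot: [3.14, -0.001, 0.374]
contact_force: [-1.2, 0.3, 4.7]
grip_width: 31.9
22.83 [ 506.9 -117.7  210.7] [ 3.14e+00 -1.00e-03  3.74e-01] q [-0.38  0.57  1.77 -0.    0.8   0.82] F [-1.2  0.3  4.7] g 31.9
time: 23.67
tool_pos: [506.8, -117.6, 210.2]
tcp_rot: [3.14, -0.001, 0.374]
contact_force: [-0.6, 0.2, -0.8]
grip_width: 86.8
23.67 [ 506.8 -117.6  210.2] [ 3.14e+00 -1.00e-03  3.74e-01] q [-0.38  0.57  1.77 -0.    0.8   0.82] F [-0.6  0.2 -0.8] g 86.8
```

```bash
python3 -m pendant '[[[0,0,-0.005],[0,0,0],0.0918],[[0,0,-0.015],[0,0,0],0.0918],[[0,0,-0.035],[0,0,0],0.0918],[[0,0,-0.06],[0,0,0],0.0918],[[0,0,-0.09],[0,0,0],0.0918],[[0,0,-0.125],[0,0,0],0.0918],[[0,0,-0.16],[0,0,0],0.0918],[[0,0,-0.19],[0,0,0],0.0918],[[0,0,-0.2],[0,0,0],0.0918],[[0,0,-0.2],[0,0,0],0.0918]]'
python3 -c "
from h import *
st()
blobs('top')
s=snap('side','side',(150,130,410,290),3)
cv2.imwrite('pics/fin.png',s)"
```

```text
time: 24.5
tool_pos: [506.7, -117.5, 414.0]
tcp_rot: [3.136, -0.006, 0.374]
contact_force: [0.8, -0.4, 0.3]
grip_width: 92.0
24.5 [ 506.7 -117.5  414. ] [ 3.136 -0.006  0.374] q [-0.38  0.32  1.52 -0.    1.28  0.82] F [ 0.8 -0.4  0.3] g 92.0
top x 82 y 9 area mm2 1067 box [300  51] bgr [ 89. 112. 127.]
top x 41 y -149 area mm2 54 box [ 2 30] bgr [ 71. 102. 120.]
top x 9 y 150 area mm2 46 box [ 1 48] bgr [ 90. 106. 117.]
top x 17 y -113 area mm2 394 box [22 23] bgr [112. 158. 178.]
top x 9 y 70 area mm2 384 box [21 23] bgr [112. 158. 177.]
top x 0 y -16 area mm2 694 box [38 31] bgr [105. 149. 173.]
top x -6 y -81 area mm2 394 box [22 23] bgr [114. 159. 179.]
top x -19 y 137 area mm2 330 box [20 21] bgr [109. 153. 175.]
top x -28 y -12 area mm2 384 box [21 23] bgr [114. 159. 178.]
top x -33 y 90 area mm2 385 box [21 23] bgr [115. 161. 178.]
top x -80 y 4 area mm2 1654 box [300  59] bgr [ 88. 116. 133.]
```

View pics/fin.png

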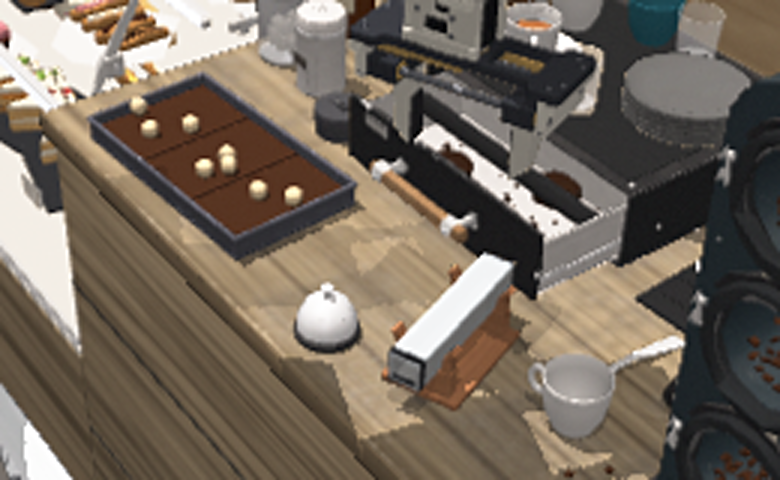

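The final view shows the shaker back in its rest, level, clear side up and empty. Eight chunks are in the tray: left three, middle three, right two. The bell, cup and spoon look unmoved.

```bash
python3 -c "
from plant import close_job
print(close_job())"
```

```text
the job is handed in; nothing more can be done
None
```

I shook all eight nougat chunks onto the cake, laid the empty shaker back in its rest and handed the job in at about 24.5 s.

- **Chunks:** the last pictures show three on the left portion, three in the middle and two on the right. The fingers never touched them.
- **Least certain point:** one left-hand chunk lies against the end rim. My top view put it 131–137 mm from the tray's middle, and a chunk touching the wall can be at most about 131 mm. The side view shows it at the same height as the others, so I judged it to be on the cake. One middle chunk had rolled over from the left.
- **Shaker:** the last side view shows it level in its rest, clear side up, with the mouth towards the robot. I released it within about 1 mm of where I gripped it.
- **Surroundings:** the bell, cup, spoon and leveller look unmoved in the last side view; I did not measure them. The highest contact force I read was about 5 N, when setting the shaker down.

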